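# Take the probe thermometer out of the slide-lid box

### The job

It is time for the fridge check: slide the lid of the long wooden box all the way out of its grooves through the open end, the one towards the clipboard, and set it down flat on the bare bench. Then lift the folded probe thermometer (the white one with the display, not the stapler) out of the box and lay it flat, face up, on the middle of the sheets on the clipboard. Set both things down, do not drop them.

Things in the scene. Friction and masses are not known exactly. Their poses are not given: they have to be found in the camera images.
- box: Long fixed plywood box, mm: 200 (x) x 144 (y) x 60 high; origin centre of underside, z up. Open end at -x: the lid slides out along the box's -x (near world -y) over a 46 high end wall. Floor at 10; cavity 190 x 120, 124 clear between the side lips that hold the lid, 2 play. Bench beyond the open end is bare: lid fits centred 230 from box centre. A grey stapler 26 high lies in the other half.
- lid: Loose wooden sliding lid in the box's grooves, mm: plate 186 (x) x 132 (y) x 6, axes as the box's, 160 g. Origin centre of its underside, 46 above the bench; over the box's centre when shut, starts 0 to 15 open. Bar handle mid-top: 16 thick (x), 60 long (y), 28 high, top 34 above origin. Clear of the grooves after 193 from shut; slides easily, under 5 N.
- thermometer: Folded probe thermometer, white plastic slab with a dark-framed display and steel probe on top, mm: 100 (x) x 28 (y) x 20 high, about 90 g. Origin centre of underside, z up through the display. Starts face up on the box floor under the lid, lying across the box, about 42 from the box's middle towards either end; about 30 free beside each long side.
- clipboard: Fixed clipboard flat on the bench, mm: dark board 260 (x) x 165 (y) x 4 with a 210 x 148 stack of record sheets centred on it, top of sheets 8 above the bench. Origin centre of the board's underside, below the middle of the sheets; z up. Low steel clip, top at 12, across the +x end from x = 108 to 128.
Not all that is in view belongs to the job. Several things have the shape of the lid; the one meant has the colours described above.

How it is judged:
By the outcome, as a careful person would: the job done as asked, in the order asked, and still so for the second after the job is handed in, with the robot touching nothing.
It also fails if it takes over 58 s, if anything falls off the work surface, if the arm or the gripper's body presses on something with over 40 N, if the wrist force passes 120 N, or if a joint passes its speed limit or range.

### The arm

A 6-joint arm with a two-finger parallel gripper is mounted at the origin on the work surface. World frame = base frame: x ahead of the robot, y to its left, z up, the work surface at z = 0. Lengths are in m, angles in rad, forces in N, time in s.
With the tool pointing down it reaches from about 0.375 to 0.9 m from the base axis. Payload 3.1 kg.
Tool frame: the origin (TCP) lies at the very end of the fingers, on their centre line; the grasp point (between the pads) lies 19 mm behind it; z points along the fingers, y is the line along which they close (so a half turn about z gives the same grasp; the last joint's range is limited). The gripper opens to 87 mm and grips with 3 to 60 N. Pads are 19 mm wide; open, the fingers measure 117 mm over their backs; the gripper's body (75 mm by 190 mm) begins 51 mm behind the grasp point.
Start: joints at [1.087, 0.527, 1.433, -0, 1.181, -0.178], TCP at [0.188, 0.596, 0.223] pointing down, gripper open.
Joint ranges: [-3.08, 3.08], [-0.75, 2.2], [0.22, 2.44], [-1.43, 4.57], [0, 2.65], [-2.85, 2.85]. Speed limits (rad/s): [2.79, 2.79, 3.14, 3.14, 3.14, 3.14].

### API

Orientations are given as a unit quaternion [x, y, z, w].
In Python, from rig import status, viewer, robot gives the robot as it stands.
- The arm moves only by the tool arm_command, never from a script. Its arguments are lists of equal length, an entry for each row: "delta_rot": the turn, a rotation vector about the tool's x, y, z in degrees, a list of three; "delta_pos": the shift along the tool's x, y, z in m, a list of three; "gripper": the closure, from -1 (fully open) to 1 (shut). In form: {"delta_rot": [[rx, ry, rz], ...], "delta_pos": [[dx, dy, dz], ...], "gripper": [gripper, ...]}. A call has 1 to 12 rows; each row is the pose to reach, as a shift and turn from the pose commanded when the call began, along the tool's axes at that moment; what a row does not reach only later rows make up. A row lasts 1/12 s, in which the tool goes at most 41.7 mm and 7.16 degrees, less where a joint would pass 70% of its speed; a pose out of reach is approached as far as the arm can. A call with a gripper value outside its range is refused whole. The fingers move at their own pace and stop on an object; "grip_force" is the grip in N (left out, the last holds). Time passes only in rows, so rows that repeat a pose let the fingers close. It gives the time, the measured TCP pose, the force, the opening and the grip force at its end, in the units of the state.
- status.get_obs(): the state, without advancing time (a new reading comes with each control period).
- viewer.camera(name): name is "side" or "top"; returns a dict with "pixels" (400x640x3 uint8, blue, green, red), "fx", "fy", "cx", "cy" (pixels), "pose" (4x4, takes a point from camera to world coordinates). Camera axes: x right, y down, z forward; pixel columns grow to the right and rows downward; lengths in m; the calibration is good to about 2 mm. A picture is of the moment at which its call begins. There is no depth.
- robot.hand_in(): hands the job in; it is judged then, once.
The state is a dict: "time": time; "q": joint angles; "joint_velocities": joint speeds; "joint_torque": joint torques, N m; "position": TCP position; "tool_rot": TCP orientation; "ft_force": force on the tool from outside, world axes, zero at the start; "moment": the same for the moment, N m; "grip_width": finger opening in m; "grip_force": force on a finger pad.
Only numpy, scipy, OpenCV 4.12 (cv2) and the standard library are available. Lean on these libraries where they do the work, as an engineer would, in place of code of your own. Each camera call takes 0.05 s, during which the arm holds its last target. There are 200 camera calls.

## Working session

There is one attempt and no reset: what is moved stays moved. The work goes in short steps, Python scripts to look and compute and a tool call to move; the robot and the scene stay as the last step left them, time stands still between calls to the robot, and variables do not carry over. Pictures are saved under pics/ and viewed, at most 10 in all, crops included, and the job is handed in when it is done.

Besides the shell and the picture viewer there is one more tool, called after "Call:" as name(argument=value, ...), one argument or row to a line, values as JSON. arm_command: Moves the arm, as the interface text tells. Its arguments: {"type":"object","properties":{"delta_rot":{"type":"array","items":{"type":"array","items":{"type":"number"}}},"delta_pos":{"type":"array","items":{"type":"array","items":{"type":"number"}}},"gripper":{"type":"array","items":{"type":"number"}},"grip_force":{"type":"number"}},"required":["delta_rot","delta_pos","gripper"]}

```bash
mkdir -p pics; ls
python3 - <<'E'
from rig import status, viewer, robot
import cv2,numpy as np
o=status.get_obs();print(o)
for n in("top","side"):
    c=viewer.camera(n);cv2.imwrite(f"pics/{n}0.png",c["pixels"]);print(n,c["fx"],c["fy"],c["cx"],c["cy"],np.round(c["pose"],4).tolist())
E
```

```text
pics
{'time': 0.0, 'q': array([ 1.08649263e+00,  5.28489933e-01,  1.43391166e+00, -4.43966642e-05,
        1.18139450e+00, -1.78466028e-01]), 'joint_velocities': array([ 0.00055659, -0.00131281, -0.00150146,  0.00091965, -0.00017373,
       -0.00033815]), 'joint_torque': array([-2.78651743e-03, -4.40046465e+01, -1.76594138e+01,  6.31056377e-02,
        5.84048009e-02, -1.71260003e-04]), 'position': array([0.18779536, 0.59534116, 0.22155406]), 'tool_rot': array([ 1.52315107e-01,  9.88331368e-01, -1.04845608e-03, -3.39037092e-04]), 'ft_force': array([-0.49140996, -0.9678882 , -0.0744386 ]), 'moment': array([-0.05223067,  0.00469844,  0.00017189]), 'grip_force': 0.0, 'grip_width': 0.08719745522582484}
top 424.48790564143366 424.48790564143366 320.9397228069953 200.07274460057394 [[-0.0233, -0.9943, 0.1044, 0.2914], [-0.9994, 0.0257, 0.0218, 0.0076], [-0.0244, -0.1039, -0.9943, 1.3323], [0.0, 0.0, 0.0, 1.0]]
side 445.0906555676712 445.0906555676712 325.64977880133216 201.4433718768189 [[0.999, -0.0413, 0.0175, 0.3647], [-0.0415, -0.7034, 0.7096, -0.958], [-0.017, -0.7096, -0.7044, 1.0182], [0.0, 0.0, 0.0, 1.0]]
```

View pics/top0.png

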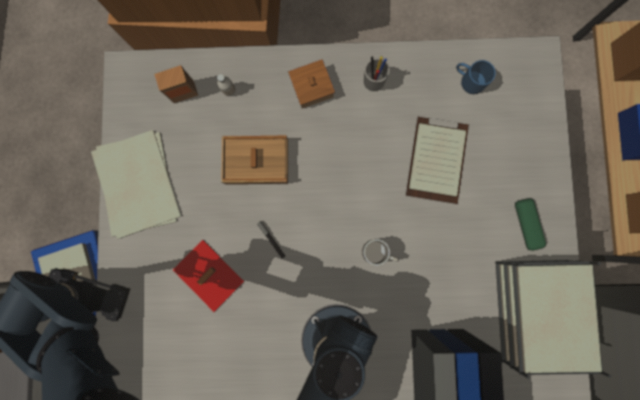

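View pics/side0.png

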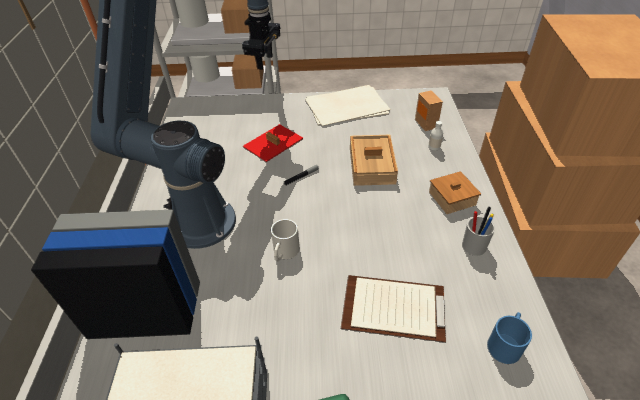

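The top view shows the box at about (255,160) with its handle at (255,158), and the clipboard at (438,160) with its clip at the upper (+world x) end. The side view shows the box at (373,158) and the clipboard at (394,308). I'll enlarge the box next.

```bash
cat > h.py <<'E'
from rig import status, viewer, robot
import cv2,numpy as np
def ray(c,uv,z):
    uv=np.atleast_2d(np.float64(uv)); d=np.c_[(uv[:,0]-c["cx"])/c["fx"],(uv[:,1]-c["cy"])/c["fy"],np.ones(len(uv))]
    P=np.array(c["pose"]); d=d@P[:3,:3].T; o=P[:3,3]
    return o+d*((z-o[2])/d[:,2])[:,None]
def proj(c,X):
    P=np.linalg.inv(np.array(c["pose"])); X=np.atleast_2d(X)@P[:3,:3].T+P[:3,3]
    return np.c_[X[:,0]/X[:,2]*c["fx"]+c["cx"],X[:,1]/X[:,2]*c["fy"]+c["cy"]]
def crop(img,x0,y0,x1,y1,s):
    return cv2.resize(img[y0:y1,x0:x1],None,fx=s,fy=s,interpolation=cv2.INTER_CUBIC)
E
python3 - <<'E'
from h import *
t=viewer.camera("top");s=viewer.camera("side")
a=crop(t["pixels"],210,120,310,200,4);b=crop(s["pixels"],335,125,410,205,4)
h=max(a.shape[0],b.shape[0]);im=np.zeros((h,a.shape[1]+b.shape[1],3),np.uint8);im[:a.shape[0],:a.shape[1]]=a;im[:b.shape[0],a.shape[1]:]=b
cv2.imwrite("pics/c1.png",im)
for n,c,roi in(("top",t,(395,105,480,215)),("side",s,(330,265,455,350))):
    x0,y0,x1,y1=roi;g=cv2.cvtColor(c["pixels"],cv2.COLOR_BGR2HSV)[y0:y1,x0:x1]
    m=((g[...,2]<110)&(g[...,1]>90)).astype(np.uint8)*255
    m=cv2.morphologyEx(m,cv2.MORPH_OPEN,np.ones((2,2)))
    pts=cv2.findNonZero(m)[:,0]+[x0,y0]
    w=ray(c,pts,0.004)[:,:2]
    r=cv2.minAreaRect(np.float32(w*1000));print(n,r)
E
```

```text
top ((547.5177612304688, -335.3686828613281), (154.2987060546875, 250.99415588378906), 79.10392761230469)
side ((552.9839477539062, -337.4420166015625), (163.21115112304688, 256.0645446777344), 79.0107192993164)
```

View pics/c1.png

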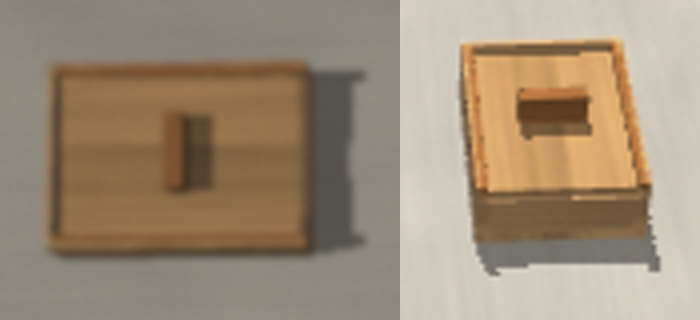

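Crop: the box is at (222..287, 136..182) in the top view, with the handle's top at about (253,158). In the side view the rim's back corners are at (350,136) and (390,135), the front ones at (354,173) and (397,172), and the handle's top face is at about (373,149). I'll turn these into positions.

Run:
```python
from h import *
t=viewer.camera("top");s=viewer.camera("side")
f=lambda p,o:(np.array(p)+.5)/4-.5+np.array(o)
T=lambda *p:f(p,(210,120)); S=lambda *p:f(p,(335-100,125))
np.set_printoptions(suppress=True,precision=4)
print("top rim .06 (l-t,r-t,r-b,l-b)");print(ray(t,T((50,64),(308,62),(308,245),(50,245)) ,.06)[:,:2])
print("side rim .06 bl br fr fl");print(ray(s,S((461,44),(621,40),(650,186),(475,192)),.06)[:,:2])
print("handle top");print(ray(t,T((164,112),(183,112),(183,190),(164,190)),.08)[:,:2])
print("handle side view .08");print(ray(s,S((517,90),(586,88),(588,98),(517,100)),.08)[:,:2])
print("base side fl fr z0");print(ray(s,S((477,241),(648,238)),0)[:,:2])
# masks: orange-ish box outline top view
for n,c,(x0,y0,x1,y1) in(("top",t,(212,126,300,194)),("side",s,(340,128,405,195))):
    g=cv2.cvtColor(c["pixels"],cv2.COLOR_BGR2HSV)[y0:y1,x0:x1]
    m=(g[...,1]>75).astype(np.uint8)*255
    k=cv2.findContours(m,0,2)[0];k=max(k,key=cv2.contourArea)
    print(n,cv2.minAreaRect(k+[x0,y0]),cv2.approxPolyDP(k,3,True)[:,0].tolist(),(x0,y0))
```

```text
top rim .06 (l-t,r-t,r-b,l-b)
[[0.6324 0.3353]
 [0.6281 0.1362]
 [0.4862 0.1383]
 [0.4915 0.3352]]
side rim .06 bl br fr fl
[[0.4891 0.3368]
 [0.6326 0.3335]
 [0.6275 0.134 ]
 [0.4844 0.1353]]
handle top
[[0.5875 0.2436]
 [0.5871 0.2292]
 [0.5274 0.2296]
 [0.5278 0.244 ]]
handle side view .08
[[0.5288 0.2417]
 [0.5876 0.2407]
 [0.5875 0.227 ]
 [0.5274 0.228 ]]
base side fl fr z0
[[0.4882 0.1413]
 [0.632  0.1363]]
top ((254.0, 159.0), (48.0, 66.0), 90.0) [[74, 10], [11, 10], [10, 55], [74, 56]] (212, 126)
side ((373.5897216796875, 159.5758819580078), (50.906883239746094, 45.259788513183594), 85.2363510131836) [[10, 8], [14, 57], [55, 55], [57, 40], [50, 7]] (340, 128)
```

```bash
cat >> h.py <<'E'
from scipy.spatial.transform import Rotation as Ro
def plan(xyz,yawy):
    """deltas (m, deg) to put TCP at xyz, pointing down, tool y at world angle yawy (deg)"""
    o=status.get_obs();R=Ro.from_quat(o["tool_rot"])
    a=np.radians(yawy);y=np.array([np.cos(a),np.sin(a),0]);z=np.array([0,0,-1.]);
    T=Ro.from_matrix(np.c_[np.cross(y,z),y,z])
    print("t",round(o["time"],2),"pos",np.round(o["position"],4),"dpos",np.round(R.inv().apply(np.array(xyz)-o["position"]),4),"drot",np.round((R.inv()*T).as_rotvec(degrees=True),2))
E
python3 - <<'E'
from h import *
plan((.5577,.2355,.13),88.6)
E
```

```text
t 0.3 pos [0.188  0.5958 0.2222] dpos [-0.461  -0.2323  0.0923] drot [-4.000e-02 -1.000e-02 -1.612e+01]
```

Call:
arm_command(
  delta_rot=[
    [0, 0, -1],
    [0, 0, -2],
    [0, 0, -4],
    [0, 0, -6],
    [0, 0, -8],
    [0, 0, -10],
    [0, 0, -12],
    [0, 0, -14],
    [0, 0, -16.1],
    [0, 0, -16.1],
    [0, 0, -16.1],
    [0, 0, -16.1],
  ],
  delta_pos=[
    [-0.02, -0.01, 0.004],
    [-0.05, -0.025, 0.01],
    [-0.085, -0.043, 0.017],
    [-0.12, -0.06, 0.024],
    [-0.155, -0.078, 0.031],
    [-0.19, -0.096, 0.038],
    [-0.225, -0.113, 0.045],
    [-0.26, -0.131, 0.052],
    [-0.295, -0.149, 0.059],
    [-0.33, -0.166, 0.066],
    [-0.36, -0.181, 0.072],
    [-0.38, -0.191, 0.076],
  ],
  gripper=[-0.2, -0.2, -0.2, -0.2, -0.2, -0.2, -0.2, -0.2, -0.2, -0.2, -0.2, -0.2],
  grip_force=20,
)

```text
time: 1.3
position: [0.4956, 0.2969, 0.146]
tool_rot: [0.014, 1.0, -0.0, 0.0]
ft_force: [-0.2, 1.4, -0.1]
grip_width: 0.0522
grip_force: 0.0
```

```bash
python3 -c "
from h import *
plan((.5577,.2355,.10),88.6)"
```

```text
t 1.3 pos [0.4956 0.2969 0.146 ] dpos [-0.0637 -0.0597  0.0461] drot [-0.02  0.06 -0.16]
```

Call:
arm_command(
  delta_rot=[
    [0, 0, 0],
    [0, 0, 0],
    [0, 0, 0],
    [0, 0, 0],
    [0, 0, 0],
    [0, 0, 0],
  ],
  delta_pos=[
    [-0.015, -0.014, 0.009],
    [-0.035, -0.033, 0.021],
    [-0.055, -0.051, 0.036],
    [-0.0637, -0.0597, 0.046],
    [-0.0637, -0.0597, 0.046],
    [-0.0637, -0.0597, 0.046],
  ],
  gripper=[-0.2, -0.2, -0.2, -0.2, -0.2, -0.2],
)

```text
time: 1.8
position: [0.5543, 0.238, 0.0998]
tool_rot: [0.013, 1.0, -0.0, -0.001]
ft_force: [-1.2, -0.7, -0.3]
grip_width: 0.0522
grip_force: 0.0
```

```bash
python3 -c "
from h import *
plan((.5577,.2355,.057),88.6)
s=viewer.camera('side');t=viewer.camera('top')
a=crop(s['pixels'],325,85,425,195,4);b=crop(t['pixels'],210,110,310,220,4)
cv2.imwrite('pics/c2.png',np.hstack([a,b]))"
```

```text
t 1.8 pos [0.5543 0.238  0.0998] dpos [-0.0036 -0.0024  0.0428] drot [-0.   -0.16 -0.11]
```

View pics/c2.png

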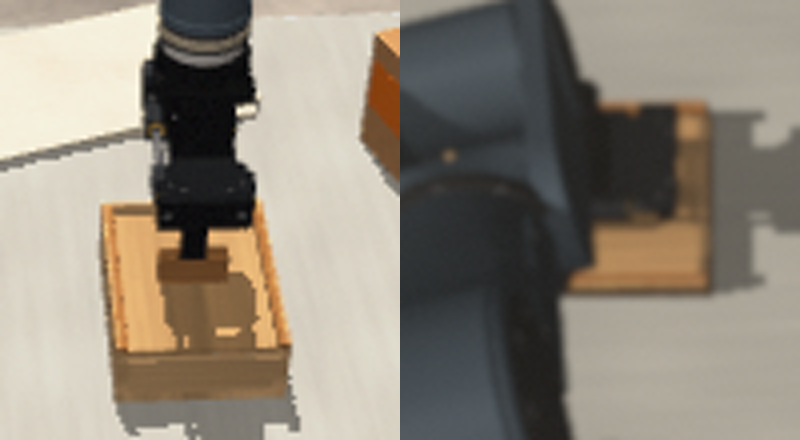

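The gripper is centred over the handle in the side view: fingers at crop (195,240), handle at (193,262). Next I descend and close.

Call:
arm_command(
  delta_rot=[
    [0, 0, 0],
    [0, 0, 0],
    [0, 0, 0],
    [0, 0, 0],
    [0, 0, 0],
    [0, 0, 0],
    [0, 0, 0],
    [0, 0, 0],
    [0, 0, 0],
    [0, 0, 0],
    [0, 0, 0],
    [0, 0, 0],
  ],
  delta_pos=[
    [0, 0, 0.006],
    [0, 0, 0.014],
    [0, 0, 0.022],
    [0, 0, 0.03],
    [0, 0, 0.038],
    [0, 0, 0.0425],
    [0, 0, 0.0425],
    [0, 0, 0.0425],
    [0, 0, 0.0425],
    [0, 0, 0.0425],
    [0, 0, 0.0425],
    [0, 0, 0.0425],
  ],
  gripper=[-0.2, -0.2, -0.2, -0.2, -0.2, -0.2, -0.2, 0.2, 0.4, 0.6, 0.8, 1],
  grip_force=25,
)

```text
time: 2.9
position: [0.5555, 0.2382, 0.0585]
tool_rot: [0.012, 1.0, 0.0, 0.0]
ft_force: [-0.8, -1.0, 0.2]
grip_width: 0.0268
grip_force: 0.0
```

Call:
arm_command(
  delta_rot=[
    [0, 0, 0],
    [0, 0, 0],
    [0, 0, 0],
    [0, 0, 0],
  ],
  delta_pos=[
    [0, 0, 0],
    [0, 0, 0],
    [0, 0, 0],
    [0, 0, 0],
  ],
  gripper=[1, 1, 1, 1],
)

```text
time: 3.23
position: [0.5554, 0.2383, 0.0583]
tool_rot: [0.012, 1.0, 0.0, 0.0]
ft_force: [-0.9, -0.6, 1.6]
grip_width: 0.0157
grip_force: 25.0
```

```bash
python3 -c "
from h import *
plan((.5577,.2355,.057),88.6);print(status.get_obs()['ft_force'])"
```

```text
t 3.23 pos [0.5554 0.2383 0.0583] dpos [-0.0024 -0.0027  0.0013] drot [ 0.01  0.03 -0.02]
[-0.90039256 -0.59035623  1.56081849]
```

Call:
arm_command(
  delta_rot=[
    [0, 0, 0],
    [0, 0, 0],
    [0, 0, 0],
    [0, 0, 0],
    [0, 0, 0],
    [0, 0, 0],
    [0, 0, 0],
    [0, 0, 0],
    [0, 0, 0],
    [0, 0, 0],
    [0, 0, 0],
    [0, 0, 0],
  ],
  delta_pos=[
    [0, -0.003, 0],
    [0, -0.008, 0],
    [0, -0.015, 0],
    [0, -0.022, 0],
    [0, -0.03, 0],
    [0, -0.038, 0],
    [0, -0.046, 0],
    [0, -0.054, 0],
    [0, -0.062, 0],
    [0, -0.068, 0],
    [0, -0.072, 0],
    [0, -0.073, 0],
  ],
  gripper=[1, 1, 1, 1, 1, 1, 1, 1, 1, 1, 1, 1],
)

```text
time: 4.23
position: [0.5536, 0.1645, 0.0583]
tool_rot: [0.013, 1.0, 0.0, 0.0]
ft_force: [0.4, 3.9, 5.6]
grip_width: 0.0157
grip_force: 25.0
```

```bash
python3 -c "
from h import *
plan((.5577,.2355,.057),88.6);print(status.get_obs()['ft_force'],status.get_obs()['moment'])"
```

```text
t 4.23 pos [0.5536 0.1645 0.0583] dpos [-0.0023  0.071   0.0013] drot [ 0.02  0.02 -0.08]
[0.36288098 3.88979073 5.56773046] [ 0.72361522 -0.01337275  0.00916754]
```

Call:
arm_command(
  delta_rot=[
    [0, 0, 0],
    [0, 0, 0],
    [0, 0, 0],
    [0, 0, 0],
    [0, 0, 0],
    [0, 0, 0],
    [0, 0, 0],
    [0, 0, 0],
    [0, 0, 0],
    [0, 0, 0],
    [0, 0, 0],
    [0, 0, 0],
  ],
  delta_pos=[
    [0, -0.003, -0.0003],
    [0, -0.01, -0.0005],
    [0, -0.018, -0.0005],
    [0, -0.026, -0.0005],
    [0, -0.034, -0.0005],
    [0, -0.042, -0.0005],
    [0, -0.05, -0.0005],
    [0, -0.058, -0.0005],
    [0, -0.066, -0.0005],
    [0, -0.074, -0.0005],
    [0, -0.079, -0.0005],
    [0, -0.081, -0.0005],
  ],
  gripper=[1, 1, 1, 1, 1, 1, 1, 1, 1, 1, 1, 1],
)

```text
time: 5.23
position: [0.5511, 0.0831, 0.0583]
tool_rot: [0.013, 1.0, -0.0, -0.0]
ft_force: [0.5, 0.5, -1.4]
grip_width: 0.0156
grip_force: 25.0
```

Call:
arm_command(
  delta_rot=[
    [0, 0, 0],
    [0, 0, 0],
    [0, 0, 0],
    [0, 0, 0],
    [0, 0, 0],
    [0, 0, 0],
    [0, 0, 0],
    [0, 0, 0],
    [0, 0, 0],
    [0, 0, 0],
    [0, 0, 0],
    [0, 0, 0],
  ],
  delta_pos=[
    [0, -0.003, 0],
    [0, -0.01, 0],
    [0, -0.018, 0],
    [0, -0.026, 0],
    [0, -0.034, 0],
    [0, -0.042, 0],
    [0, -0.05, 0],
    [0, -0.058, 0],
    [0, -0.066, 0],
    [0, -0.072, 0],
    [0, -0.075, 0],
    [0, -0.076, 0],
  ],
  gripper=[1, 1, 1, 1, 1, 1, 1, 1, 1, 1, 1, 1],
)

```text
time: 6.23
position: [0.5496, 0.0075, 0.0586]
tool_rot: [0.013, 1.0, -0.0, 0.0]
ft_force: [0.8, -0.3, -0.7]
grip_width: 0.0162
grip_force: 25.0
```

```bash
python3 -c "
from h import *
plan((.5525,.0055,.012),88.6);print(status.get_obs()['ft_force'],status.get_obs()['moment'])
s=viewer.camera('side');t=viewer.camera('top')
a=crop(s['pixels'],290,60,430,280,2.5);b=crop(t['pixels'],210,80,380,300,2.5)
cv2.imwrite('pics/c3.png',np.hstack([a,b]))"
```

```text
t 6.23 pos [0.5496 0.0075 0.0586] dpos [-0.003  -0.002   0.0466] drot [-0.    0.01 -0.07]
[ 0.81488267 -0.25804317 -0.74280892] [ 0.00521425 -0.00601543 -0.02927803]
```

View pics/c3.png

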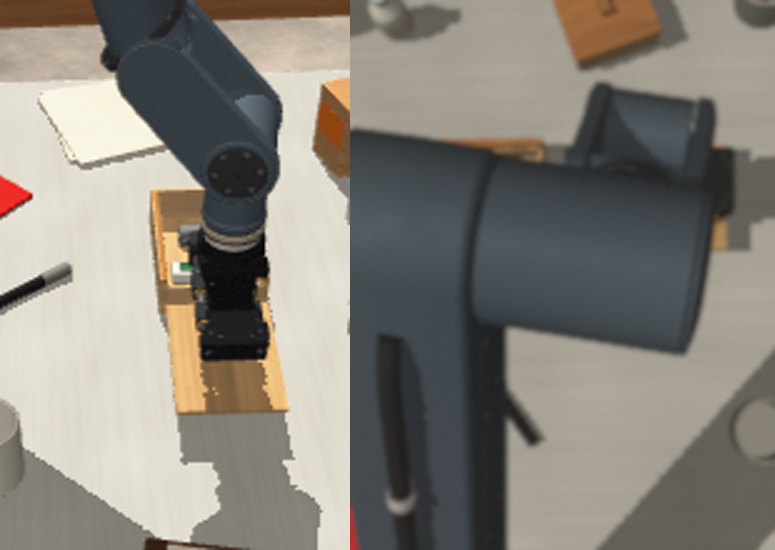

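The lid is clear of the grooves and held at about (230,370) in the left crop. The white thermometer shows in the near half of the box at (185,272). Lowering the lid now.

Call:
arm_command(
  delta_rot=[
    [0, 0, 0],
    [0, 0, 0],
    [0, 0, 0],
    [0, 0, 0],
    [0, 0, 0],
    [0, 0, 0],
    [0, 0, 0],
    [0, 0, 0],
    [0, 0, 0],
    [0, 0, 0],
    [0, 0, 0],
    [0, 0, 0],
  ],
  delta_pos=[
    [0, -0.001, 0.002],
    [0, -0.002, 0.007],
    [0, -0.003, 0.012],
    [0, -0.004, 0.018],
    [0, -0.004, 0.024],
    [0, -0.004, 0.03],
    [0, -0.004, 0.035],
    [0, -0.004, 0.039],
    [0, -0.004, 0.042],
    [0, -0.004, 0.044],
    [0, -0.004, 0.045],
    [0, -0.004, 0.045],
  ],
  gripper=[1, 1, 1, 1, 1, 1, 1, 1, 1, 1, 1, 1],
)

```text
time: 7.33
position: [0.5494, 0.0043, 0.0134]
tool_rot: [0.012, 1.0, 0.0, -0.0]
ft_force: [-0.1, 0.2, -1.1]
grip_width: 0.0157
grip_force: 25.0
```

Call:
arm_command(
  delta_rot=[
    [0, 0, 0],
    [0, 0, 0],
    [0, 0, 0],
    [0, 0, 0],
  ],
  delta_pos=[
    [0, 0, 0.0005],
    [0, 0, 0.001],
    [0, 0, 0.001],
    [0, 0, 0.001],
  ],
  gripper=[1, 1, 1, 1],
)

```text
time: 7.67
position: [0.5495, 0.0043, 0.0127]
tool_rot: [0.012, 1.0, -0.0, 0.0]
ft_force: [0.9, 0.7, -1.7]
grip_width: 0.0158
grip_force: 25.0
```

Call:
arm_command(
  delta_rot=[
    [0, 0, 0],
    [0, 0, 0],
    [0, 0, 0],
    [0, 0, 0],
  ],
  delta_pos=[
    [0, 0, 0.0005],
    [0, 0, 0.001],
    [0, 0, 0.001],
    [0, 0, 0.001],
  ],
  gripper=[1, 1, 1, 1],
)

```text
time: 8.0
position: [0.5496, 0.0042, 0.0123]
tool_rot: [0.012, 1.0, -0.0, 0.0]
ft_force: [-1.2, 1.0, 6.4]
grip_width: 0.0163
grip_force: 25.0
```

Call:
arm_command(
  delta_rot=[
    [0, 0, 0],
    [0, 0, 0],
    [0, 0, 0],
    [0, 0, 0],
    [0, 0, 0],
    [0, 0, 0],
    [0, 0, 0],
    [0, 0, 0],
    [0, 0, 0],
    [0, 0, 0],
    [0, 0, 0],
    [0, 0, 0],
  ],
  delta_pos=[
    [0, 0, 0],
    [0, 0, 0],
    [0, 0, 0],
    [0, 0, 0],
    [0, 0, -0.004],
    [0, 0, -0.012],
    [0, 0, -0.025],
    [0, 0, -0.045],
    [0, 0, -0.07],
    [0, 0, -0.095],
    [0, 0, -0.12],
    [0, 0, -0.14],
  ],
  gripper=[0.4, 0.2, 0, 0, 0, 0, 0, 0, 0, 0, 0, 0],
)

```text
time: 9.0
position: [0.5498, 0.0042, 0.1541]
tool_rot: [0.012, 1.0, -0.0, 0.001]
ft_force: [0.9, -1.3, -0.8]
grip_width: 0.0439
grip_force: 0.0
```

Call:
arm_command(
  delta_rot=[
    [0, 0, 0],
    [0, 0, 0],
    [0, 0, 0],
    [0, 0, 0],
    [0, 0, 0],
    [0, 0, 0],
    [0, 0, 0],
    [0, 0, 0],
    [0, 0, 0],
  ],
  delta_pos=[
    [0, -0.015, -0.01],
    [0, -0.045, -0.02],
    [0, -0.08, -0.03],
    [0, -0.12, -0.04],
    [0, -0.16, -0.05],
    [0, -0.2, -0.05],
    [0, -0.225, -0.05],
    [0, -0.24, -0.05],
    [0, -0.24, -0.05],
  ],
  gripper=[0, 0, 0, 0, 0, 0, 0, 0, 0],
)

```text
time: 9.75
position: [0.5434, -0.2389, 0.202]
tool_rot: [0.014, 1.0, -0.001, 0.001]
ft_force: [0.3, 0.1, -0.9]
grip_width: 0.0434
grip_force: 0.0
```

```bash
python3 -c "
from h import *
s=viewer.camera('side');t=viewer.camera('top')
a=crop(s['pixels'],335,125,410,225,5);b=crop(t['pixels'],215,120,300,220,4)
im=np.zeros((500,375+340,3),np.uint8);im[:,:375]=a;im[:400,375:]=b
cv2.imwrite('pics/c4.png',im)"
```

```text
(no output)
```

View pics/c4.png

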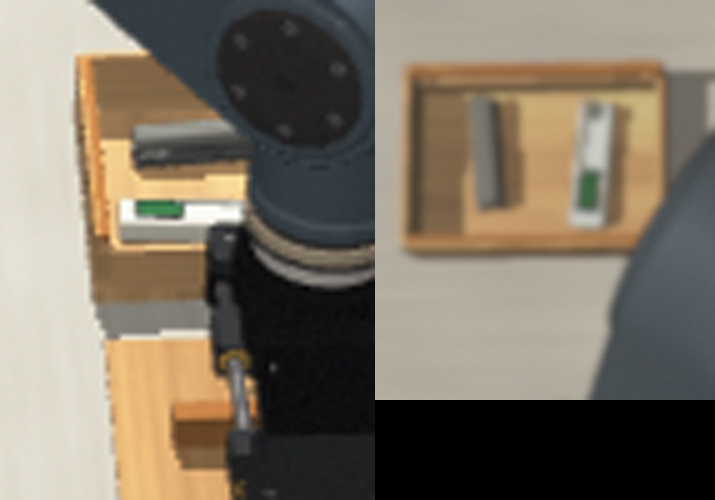

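The thermometer lies in the open-end half, at about (360,161) in the top view with the crop removed, slightly tilted. The stapler is in the far half. The lid sits on the bench. Measuring the white slab.

Run:
```python
from h import *
np.set_printoptions(suppress=True,precision=4)
t=viewer.camera("top");s=viewer.camera("side")
x0,y0,x1,y1=258,138,274,182
p=t["pixels"][y0:y1,x0:x1];g=cv2.cvtColor(p,cv2.COLOR_BGR2HSV)
print("sat\n",g[::4,:,1],"\nval\n",g[::4,:,2])
f=lambda p:(np.array(p)+.5)/4-.5+np.array([215-375/4,120])
P=ray(t,f([(582,102),(611,103),(605,224),(572,222)]),.03)[:,:2];print(P,P.mean(0))
S=lambda p:(np.array(p)+.5)/5-.5+np.array([335,125])
print(ray(s,S([(118,200),(119,225)]),.03)[:,:2]) # top-left back/front corner
```

```text
sat
 [[137 136 139 135 139 138 137 136 139 138 136 137 136 137 137 134]
 [104 102 105 105 105 104 105 104 102 102 102 102  99 100 100  98]
 [103 103 105 105 105 106 101  83  58  41  38  38  40  37  32  39]
 [110 108 109 109 109 109  93  62  34  22  14  12  13  12  13  17]
 [110 110 110 111 112 111  92  54  30  20  13  10  11  13  16  25]
 [115 114 113 114 115 107  83  51  24  11  10  10  10  10  14  26]
 [114 115 114 114 113  96  62  35  24  21  18  18  15  13  17  35]
 [114 114 114 115 112  86  47  24  44  85  98  83  44  23  28  49]
 [111 111 111 111 104  79  44  25  52  87  95  68  34  25  37  71]
 [115 115 114 112  96  58  23   8   6   7   9   8   9  14  32  75]
 [126 125 125 125 127 127 125 125 127 125 126 125 125 127 129 131]] 
val
 [[145 146 145 145 145 144 145 146 145 146 146 145 144 145 147 148]
 [130 132 134 133 133 133 133 133 132 132 132 132 132 132 132 133]
 [200 201 201 201 202 200 200 197 184 162 140 129 134 150 169 171]
 [200 201 201 202 201 201 200 198 186 166 162 172 179 188 191 170]
 [200 201 201 200 201 196 186 178 171 164 177 196 204 203 190 161]
 [193 192 191 192 191 190 185 176 169 180 198 204 205 199 180 145]
 [193 193 192 192 191 193 192 181 151 134 139 143 149 160 154 131]
 [194 194 194 193 189 183 174 147 115 102 102 101 115 142 145 125]
 [200 200 200 200 198 190 168 134 108 100 102 101 111 131 131 122]
 [195 195 196 196 196 197 196 196 197 195 195 193 188 166 134 116]
 [182 183 182 184 183 181 179 175 171 171 170 171 169 169 170 173]]
[[0.6059 0.2033]
 [0.6044 0.1805]
 [0.5086 0.1864]
 [0.5108 0.2121]] [0.5574 0.1956]
[[0.5082 0.2102]
 [0.5065 0.184 ]]
```

```bash
python3 -c "
from h import *
plan((.557,.1945,.13),85.5)"
```

```text
t 9.95 pos [ 0.5431 -0.2335  0.2014] dpos [-0.0041  0.4281  0.072 ] drot [ 0.09 -0.07  3.17]
```

Call:
arm_command(
  delta_rot=[
    [0, 0, 0],
    [0, 0, 0],
    [0, 0, 0],
    [0, 0, 0.5],
    [0, 0, 1],
    [0, 0, 1.5],
    [0, 0, 2],
    [0, 0, 2.5],
    [0, 0, 3],
    [0, 0, 3.2],
    [0, 0, 3.2],
    [0, 0, 3.2],
  ],
  delta_pos=[
    [0, 0.015, 0],
    [0, 0.045, 0],
    [0, 0.08, 0],
    [-0.001, 0.12, 0],
    [-0.001, 0.16, 0],
    [-0.002, 0.2, 0],
    [-0.002, 0.24, 0],
    [-0.003, 0.28, 0.005],
    [-0.003, 0.32, 0.01],
    [-0.004, 0.355, 0.02],
    [-0.004, 0.385, 0.03],
    [-0.004, 0.405, 0.04],
  ],
  gripper=[0, 0, 0, 0, 0, 0, 0, 0, 0, 0, 0, 0],
)

```text
time: 10.95
position: [0.5553, 0.1747, 0.1614]
tool_rot: [0.038, 0.999, 0.001, -0.0]
ft_force: [0.7, -0.3, 0.1]
grip_width: 0.0438
grip_force: 0.0
```

Call:
arm_command(
  delta_rot=[
    [0, 0, 0],
    [0, 0, 0],
    [0, 0, 0],
    [0, 0, 0],
    [0, 0, 0],
    [0, 0, 0],
    [0, 0, 0],
  ],
  delta_pos=[
    [0, 0.012, 0.01],
    [0, 0.02, 0.02],
    [0, 0.025, 0.03],
    [0, 0.025, 0.03],
    [0, 0.025, 0.03],
    [0, 0.025, 0.03],
    [0, 0.025, 0.03],
  ],
  gripper=[0, 0, 0, 0, 0, 0, 0],
)

```text
time: 11.53
position: [0.5601, 0.1929, 0.1321]
tool_rot: [0.041, 0.999, 0.0, 0.001]
ft_force: [0.4, -0.1, -0.2]
grip_width: 0.0436
grip_force: 0.0
```

```bash
python3 -c "
from h import *
plan((.557,.1945,.08),85.5)
plan((.557,.1945,.014),85.5)
s=viewer.camera('side')
cv2.imwrite('pics/c5.png',crop(s['pixels'],335,85,435,205,4))"
```

```text
t 11.53 pos [0.5601 0.1929 0.1321] dpos [0.0033 0.0013 0.0521] drot [ 0.    0.06 -0.22]
t 11.53 pos [0.5601 0.1929 0.1321] dpos [0.0034 0.0013 0.1181] drot [ 0.    0.06 -0.22]
```

View pics/c5.png

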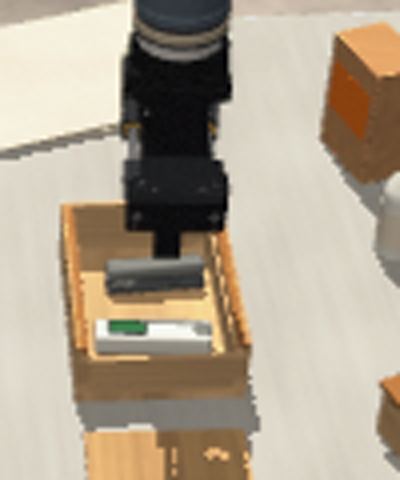

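The slab's top face in the side view is fully visible at crop (95..212, 320..337). I'll refine its position.

Run:
```python
from h import *
np.set_printoptions(suppress=True,precision=4)
s=viewer.camera("side")
f=lambda p:(np.array(p)+.5)/4-.5+np.array([335,85])
P=ray(s,f([(96,319),(211,320),(213,336),(94,338)]),.03)[:,:2];print(P,P.mean(0))
x0,y0,x1,y1=355,162,392,176
g=cv2.cvtColor(s["pixels"],cv2.COLOR_BGR2HSV)[y0:y1,x0:x1]
print(g[...,2]);print(g[...,1])
```

```text
[[0.5098 0.2113]
 [0.6078 0.2039]
 [0.6066 0.183 ]
 [0.5058 0.1866]] [0.5575 0.1962]
[[208 239 238 236 235 234 234 239 241 242 239 238 236 233 235 234 234 236
  235 234 235 238 241 243 245 245 244 245 245 246 245 246 246 246 154 111
  169]
 [205 238 238 235 235 234 233 238 241 243 240 238 235 233 233 233 233 235
  235 231 234 237 241 243 244 245 244 245 245 246 246 245 246 245 178 119
  139]
 [204 233 237 234 234 230 226 227 229 230 228 225 222 220 218 226 226 227
  228 223 224 226 229 231 231 232 228 241 243 244 244 245 245 245 206 127
  110]
 [208 195 234 220 242 247 224 107 103 108 108 109 108 108  91 130 120 153
  160 164 166 167 169 168 167 168 186 191 191 177 191 212 220 243 209 128
  110]
 [208 227 237 198 242 247 225 118 125 130 130 130 129 130 129 131 121 241
  247 247 247 247 247 247 224 220 222 221 186 154 148 149 158 240 230 137
  110]
 [206 185 234 198 242 247 226 122 127 133 132 128 128 128 127 127 123 242
  247 247 248 248 248 247 247 247 247 247 186 151 148 149 132 238 246 152
  110]
 [206 198 236 198 241 246 247 181 161 162 162 115 106 106  93  89 154 242
  247 247 2
[... 2626 characters left out ...]
  23  23  23  25  25  27  25  23  25  25  25  25  23  25  47 105  95 103
  112]
 [156 161 113  97  43  26  26  26  26  28  26  24  28  26  26  26  24  26
   24  24  24  24  26  26  26  28  26  26  27  29  27  27  48 109 100  95
  111]
 [123 133 113 110 110  92  91  91  92  93  86  83  84  85  82  83  66  54
   56  55  54  54  53  52  53  72  75  75  75  73  74  72  94 109 112 113
  113]
 [117 117 118 111 114 114 115 113 114 109 109 109 109 109 109 110 110 116
  116 116 116 115 116 116 116 115 115 116 117 116 116 115 115 113 116 117
  115]
 [114 117 118 116 116 115 117 118 116 117 114 113 116 116 114 118 117 118
  116 115 116 115 118 116 115 115 114 113 115 116 115 118 116 121 115 114
  114]]
```

Run:
```python
from h import *
np.set_printoptions(suppress=True,precision=4)
s=viewer.camera("side")
P=ray(s,[(358.3,164.25),(386.9,164.5),(387.5,169.45),(358.3,169.1)],.03)[:,:2];print(P,P.mean(0))
d=P[1]-P[0]+P[2]-P[3];print(np.degrees(np.arctan2(d[1],d[0])))
plan((.5572,.196,.014),86)
```

```text
[[0.5087 0.2121]
 [0.6063 0.2047]
 [0.6047 0.1788]
 [0.5064 0.1867]] [0.5565 0.1955]
-4.447192085227744
t 11.68 pos [0.56   0.1933 0.1321] dpos [0.0031 0.0025 0.1181] drot [ 0.01  0.06 -0.69]
```

Call:
arm_command(
  delta_rot=[
    [0, 0, 0],
    [0, 0, 0],
    [0, 0, 0],
    [0, 0, 0],
    [0, 0, 0],
    [0, 0, 0],
    [0, 0, 0],
    [0, 0, 0],
    [0, 0, 0],
    [0, 0, 0],
    [0, 0, 0],
    [0, 0, 0],
  ],
  delta_pos=[
    [0.001, 0.001, 0.004],
    [0.002, 0.002, 0.014],
    [0.003, 0.0025, 0.026],
    [0.003, 0.0025, 0.038],
    [0.003, 0.0025, 0.05],
    [0.003, 0.0025, 0.062],
    [0.003, 0.0025, 0.074],
    [0.003, 0.0025, 0.086],
    [0.003, 0.0025, 0.097],
    [0.003, 0.0025, 0.106],
    [0.003, 0.0025, 0.113],
    [0.003, 0.0025, 0.117],
  ],
  gripper=[0, 0, 0, 0, 0, 0, 0, 0, 0, 0, 0, 0],
)

```text
time: 12.68
position: [0.5563, 0.1967, 0.0133]
tool_rot: [0.04, 0.999, -0.0, -0.001]
ft_force: [-0.8, -0.5, -0.7]
grip_width: 0.0435
grip_force: 0.0
```

Call:
arm_command(
  delta_rot=[
    [0, 0, 0],
    [0, 0, 0],
    [0, 0, 0],
    [0, 0, 0],
    [0, 0, 0],
    [0, 0, 0],
    [0, 0, 0],
    [0, 0, 0],
  ],
  delta_pos=[
    [0, 0, 0],
    [0, 0, 0],
    [0, 0, 0],
    [0, 0, 0],
    [0, 0, 0],
    [0, 0, 0],
    [0, 0, 0],
    [0, 0, 0],
  ],
  gripper=[0, 0.15, 0.3, 0.5, 0.7, 0.9, 1, 1],
  grip_force=20,
)

```text
time: 13.35
position: [0.5572, 0.1969, 0.0152]
tool_rot: [0.04, 0.999, 0.0, 0.001]
ft_force: [-1.1, 0.5, 4.3]
grip_width: 0.0277
grip_force: 20.0
```

Call:
arm_command(
  delta_rot=[
    [0, 0, 0],
    [0, 0, 0],
    [0, 0, 0],
    [0, 0, 0],
    [0, 0, 0],
    [0, 0, 0],
    [0, 0, 0],
    [0, 0, 0],
    [0, 0, 0],
    [0, 0, 0],
    [0, 0, 0],
    [0, 0, 0],
  ],
  delta_pos=[
    [0, 0, -0.003],
    [0, 0, -0.01],
    [0, 0, -0.02],
    [0, 0, -0.032],
    [0, 0, -0.045],
    [0, 0, -0.06],
    [0, 0, -0.075],
    [0, 0, -0.09],
    [0, 0, -0.105],
    [0, 0, -0.115],
    [0, 0, -0.12],
    [0, 0, -0.12],
  ],
  gripper=[1, 1, 1, 1, 1, 1, 1, 1, 1, 1, 1, 1],
)

```text
time: 14.35
position: [0.5576, 0.1969, 0.1363]
tool_rot: [0.04, 0.999, 0.0, 0.002]
ft_force: [0.1, 0.1, -1.1]
grip_width: 0.0278
grip_force: 20.0
```

Run:
```python
from h import *
# clipboard centre from sheets, both views
np.set_printoptions(suppress=True,precision=4)
for n,(x0,y0,x1,y1) in(("top",(404,105,480,215)),("side",(330,265,455,350))):
    c=viewer.camera(n);g=c["pixels"][y0:y1,x0:x1]
    h=cv2.cvtColor(g,cv2.COLOR_BGR2HSV)
    dark=((h[...,1]>90)&(h[...,2]<130)).astype(np.uint8)
    hull=cv2.convexHull(cv2.findNonZero(dark)); m=np.zeros_like(dark);cv2.fillConvexPoly(m,hull,1)
    w=ray(c,hull[:,0]+[x0,y0],.004)[:,:2]
    print(n,"board",cv2.minAreaRect(np.float32(w*1000)))
    sh=((h[...,2]>(165 if n=="top" else 215))&(m>0)&(dark==0)).astype(np.uint8)
    sh=cv2.morphologyEx(sh,cv2.MORPH_CLOSE,np.ones((3,3)))
    k=max(cv2.findContours(sh,0,2)[0],key=cv2.contourArea)
    print(" sheet",cv2.minAreaRect(np.float32(ray(c,k[:,0]+[x0,y0],.008)[:,:2]*1000)))
plan((.550,-.3365,.10),79)
```

```text
top board ((551.1500244140625, -332.3829345703125), (153.90928649902344, 249.13404846191406), 78.96125793457031)
 sheet ((564.3643798828125, -335.41546630859375), (145.02894592285156, 222.42916870117188), 78.81234741210938)
side board ((550.5534057617188, -333.8522644042969), (164.77967834472656, 257.9708251953125), 78.92904663085938)
 sheet ((565.5543823242188, -336.0149230957031), (147.19097900390625, 223.30870056152344), 78.91414642333984)
t 14.45 pos [0.5563 0.1967 0.1344] dpos [-0.0367 -0.532   0.0345] drot [-0.01 -0.03  6.38]
```

Call:
arm_command(
  delta_rot=[
    [0, 0, 0],
    [0, 0, 0.5],
    [0, 0, 1],
    [0, 0, 1.5],
    [0, 0, 2],
    [0, 0, 2.5],
    [0, 0, 3],
    [0, 0, 3.5],
    [0, 0, 4],
    [0, 0, 4.5],
    [0, 0, 5],
    [0, 0, 5.5],
  ],
  delta_pos=[
    [0, -0.008, 0],
    [-0.002, -0.025, 0],
    [-0.004, -0.05, 0],
    [-0.006, -0.08, 0],
    [-0.008, -0.11, 0],
    [-0.01, -0.14, 0],
    [-0.012, -0.17, 0],
    [-0.015, -0.2, 0],
    [-0.017, -0.23, 0],
    [-0.019, -0.26, 0],
    [-0.021, -0.29, 0],
    [-0.023, -0.32, 0],
  ],
  gripper=[1, 1, 1, 1, 1, 1, 1, 1, 1, 1, 1, 1],
)

```text
time: 15.45
position: [0.5526, -0.1258, 0.1335]
tool_rot: [0.089, 0.996, 0.0, -0.001]
ft_force: [0.4, -0.1, -1.3]
grip_width: 0.028
grip_force: 20.0
```

```bash
python3 -c "
from h import *
plan((.552,-.334,.08),79)"
```

```text
t 15.45 pos [ 0.5526 -0.1258  0.1335] dpos [-0.0363 -0.2051  0.0533] drot [ 0.02 -0.14  0.83]
```

Call:
arm_command(
  delta_rot=[
    [0, 0, 0.2],
    [0, 0, 0.4],
    [0, 0, 0.6],
    [0, 0, 0.8],
    [0, 0, 0.8],
    [0, 0, 0.8],
    [0, 0, 0.8],
    [0, 0, 0.8],
    [0, 0, 0.8],
    [0, 0, 0.8],
    [0, 0, 0.8],
    [0, 0, 0.8],
  ],
  delta_pos=[
    [-0.005, -0.03, 0],
    [-0.01, -0.06, 0],
    [-0.016, -0.09, 0.005],
    [-0.021, -0.12, 0.012],
    [-0.026, -0.15, 0.02],
    [-0.031, -0.175, 0.03],
    [-0.035, -0.193, 0.04],
    [-0.036, -0.202, 0.049],
    [-0.0363, -0.205, 0.053],
    [-0.0363, -0.205, 0.053],
    [-0.0363, -0.205, 0.053],
    [-0.0363, -0.205, 0.053],
  ],
  gripper=[1, 1, 1, 1, 1, 1, 1, 1, 1, 1, 1, 1],
)

```text
time: 16.45
position: [0.5537, -0.3306, 0.0818]
tool_rot: [0.094, 0.996, 0.0, -0.0]
ft_force: [0.0, 0.6, -1.5]
grip_width: 0.0278
grip_force: 20.0
```

```bash
python3 -c "
from h import *
plan((.552,-.334,.0135),79)
s=viewer.camera('side')
cv2.imwrite('pics/c6.png',crop(s['pixels'],320,190,460,350,3))"
```

```text
t 16.45 pos [ 0.5537 -0.3306  0.0818] dpos [ 0.001  -0.0037  0.0683] drot [ 0.03 -0.03  0.17]
```

View pics/c6.png

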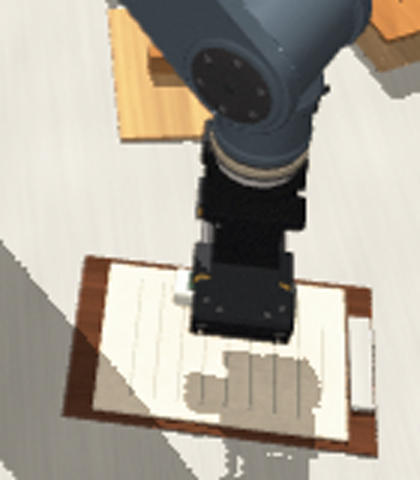

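The gripper, with the slab (white end at crop (183,288)), is over the sheets and aligned. The lid is flat at the top left. I lower most of the way, then finish slowly.

Call:
arm_command(
  delta_rot=[
    [0, 0, 0],
    [0, 0, 0],
    [0, 0, 0],
    [0, 0, 0],
    [0, 0, 0],
    [0, 0, 0],
    [0, 0, 0],
    [0, 0, 0],
    [0, 0, 0],
    [0, 0, 0],
    [0, 0, 0],
    [0, 0, 0],
  ],
  delta_pos=[
    [0, -0.001, 0.003],
    [0, -0.002, 0.01],
    [0.001, -0.003, 0.018],
    [0.001, -0.003, 0.026],
    [0.001, -0.003, 0.034],
    [0.001, -0.003, 0.042],
    [0.001, -0.003, 0.05],
    [0.001, -0.003, 0.056],
    [0.001, -0.003, 0.061],
    [0.001, -0.003, 0.064],
    [0.001, -0.003, 0.065],
    [0.001, -0.003, 0.065],
  ],
  gripper=[1, 1, 1, 1, 1, 1, 1, 1, 1, 1, 1, 1],
)

```text
time: 17.5
position: [0.552, -0.335, 0.0163]
tool_rot: [0.095, 0.995, 0.0, -0.0]
ft_force: [-0.0, -0.1, -0.9]
grip_width: 0.0275
grip_force: 20.0
```

Call:
arm_command(
  delta_rot=[
    [0, 0, 0],
    [0, 0, 0],
    [0, 0, 0],
    [0, 0, 0],
  ],
  delta_pos=[
    [0, 0, 0.0005],
    [0, 0, 0.001],
    [0, 0, 0.001],
    [0, 0, 0.001],
  ],
  gripper=[1, 1, 1, 1],
)

```text
time: 17.83
position: [0.5522, -0.3351, 0.0159]
tool_rot: [0.095, 0.995, -0.0, 0.0]
ft_force: [-0.1, -0.4, -1.7]
grip_width: 0.0279
grip_force: 20.0
```

Call:
arm_command(
  delta_rot=[
    [0, 0, 0],
    [0, 0, 0],
    [0, 0, 0],
    [0, 0, 0],
    [0, 0, 0],
    [0, 0, 0],
  ],
  delta_pos=[
    [0, 0, 0.0005],
    [0, 0, 0.001],
    [0, 0, 0.0015],
    [0, 0, 0.0015],
    [0, 0, 0.0015],
    [0, 0, 0.0015],
  ],
  gripper=[1, 1, 1, 1, 1, 1],
)

```text
time: 18.33
position: [0.552, -0.335, 0.014]
tool_rot: [0.095, 0.995, 0.0, -0.0]
ft_force: [0.9, 0.4, -1.0]
grip_width: 0.028
grip_force: 20.0
```

Call:
arm_command(
  delta_rot=[
    [0, 0, 0],
    [0, 0, 0],
    [0, 0, 0],
    [0, 0, 0],
  ],
  delta_pos=[
    [0, 0, 0.0005],
    [0, 0, 0.001],
    [0, 0, 0.001],
    [0, 0, 0.001],
  ],
  gripper=[1, 1, 1, 1],
)

```text
time: 18.67
position: [0.552, -0.3351, 0.0132]
tool_rot: [0.095, 0.995, -0.0, 0.0]
ft_force: [-0.9, 0.4, 0.0]
grip_width: 0.0281
grip_force: 20.0
```

Call:
arm_command(
  delta_rot=[
    [0, 0, 0],
    [0, 0, 0],
    [0, 0, 0],
    [0, 0, 0],
  ],
  delta_pos=[
    [0, 0, 0.0005],
    [0, 0, 0.0005],
    [0, 0, 0.0005],
    [0, 0, 0.0005],
  ],
  gripper=[1, 1, 1, 1],
)

```text
time: 19.0
position: [0.552, -0.3351, 0.0132]
tool_rot: [0.095, 0.995, -0.0, 0.0]
ft_force: [-1.7, -0.8, 6.2]
grip_width: 0.0279
grip_force: 20.0
```

Contact. Release, rise and back away.

Call:
arm_command(
  delta_rot=[
    [0, 0, 0],
    [0, 0, 0],
    [0, 0, 0],
    [0, 0, 0],
    [0, 0, 0],
    [0, 0, 0],
    [0, 0, 0],
    [0, 0, 0],
    [0, 0, 0],
    [0, 0, 0],
    [0, 0, 0],
    [0, 0, 0],
  ],
  delta_pos=[
    [0, 0, 0],
    [0, 0, 0],
    [0, 0, 0],
    [0, 0, 0],
    [0, 0, 0],
    [0, 0, -0.004],
    [0, 0, -0.012],
    [0, 0, -0.03],
    [0, 0, -0.055],
    [0, 0, -0.085],
    [0, 0, -0.11],
    [0, 0, -0.13],
  ],
  gripper=[0.25, 0.15, 0, 0, 0, 0, 0, 0, 0, 0, 0, 0],
)

```text
time: 20.0
position: [0.5528, -0.3356, 0.1458]
tool_rot: [0.095, 0.995, -0.001, 0.001]
ft_force: [0.3, -1.4, -0.2]
grip_width: 0.0434
grip_force: 0.0
```

Call:
arm_command(
  delta_rot=[
    [0, 0, 0],
    [0, 0, 0],
    [0, 0, 0],
    [0, 0, 0],
    [0, 0, 0],
    [0, 0, 0],
    [0, 0, 0],
    [0, 0, 0],
    [0, 0, 0],
    [0, 0, 0],
  ],
  delta_pos=[
    [0, 0.01, -0.01],
    [0, 0.035, -0.03],
    [0, 0.065, -0.05],
    [0, 0.1, -0.06],
    [0, 0.135, -0.06],
    [0, 0.165, -0.06],
    [0, 0.185, -0.06],
    [0, 0.195, -0.06],
    [0, 0.2, -0.06],
    [0, 0.2, -0.06],
  ],
  gripper=[0, 0, 0, 0, 0, 0, 0, 0, 0, 0],
)

```text
time: 20.83
position: [0.5898, -0.1377, 0.2024]
tool_rot: [0.094, 0.996, 0.0, -0.0]
ft_force: [0.8, -0.5, 0.6]
grip_width: 0.0438
grip_force: 0.0
```

```bash
python3 -c "
from h import *
s=viewer.camera('side');t=viewer.camera('top')
a=crop(s['pixels'],320,185,460,350,2.8);b=crop(t['pixels'],395,105,480,215,4)
im=np.zeros((470,392+340,3),np.uint8);im[:a.shape[0],:a.shape[1]]=a;im[:b.shape[0],392:]=b
cv2.imwrite('pics/c7.png',im);print(proj(s,[.552,-.334,.028]),proj(t,[.552,-.334,.028]))"
```

```text
[[394.96224555 301.06612841]] [[439.30134444 157.36340545]]
```

View pics/c7.png

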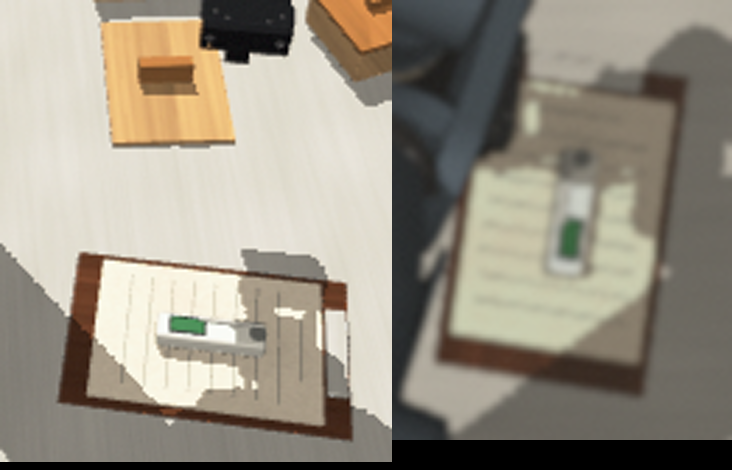

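The thermometer lies face up on the middle of the sheets (left crop (212,335), right crop (570,212)). The lid lies flat on the bench at (170,85), clear of the box, and the gripper touches nothing.

```bash
python3 -c "
from rig import robot
print(robot.hand_in())"
```

```text
the job is handed in; nothing more can be done
None
```

The job is handed in at about 21 s of the 58 s allowed: the lid is flat on the bare bench, and the thermometer lies face up on the middle of the clipboard sheets; the hand-in returned no verdict.

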